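# Turn a power-supply board over against a backstop

### The job

Turn the large circuit board over so that its solder side faces up, without gripping it or picking it up. With the fingertips, push it along the mat against the sloping metal backstop until its far edge rides up and the board stands leaning on the backstop; then, from behind the backstop, push the raised edge back towards the robot until the board flips over and lies flat on its components on the mat in front of the backstop. Leave the other things where they are.

Things in the scene. Friction and masses are not known exactly. Their poses are not given: they have to be found in the camera images.
- board: Large green circuit board, 120 (its x) by 105 mm (its y), 3 mm thick, about 0.18 kg, loose, solder side down at the start. Origin: centre of the solder side; z points from the solder side to the component side; its +x edge is the one nearest the backstop. Turned over it rests level on heat sink and capacitors, solder side 19 mm above the mat. Friction on the mat about 0.6: it stays leaning when the fingers leave.
- backstop: Fixed bent sheet of polished, slippery aluminium on the mat, 160 mm wide (its y). Origin: middle of the line on the mat where its slope begins; x is horizontal, away from the board, the direction to push; z up. The face rises at 40 degrees to (x 17, z 14 mm), at 58 degrees to (x 33, z 40), at 76 degrees to the top edge (x 41, z 72). Behind that it is lower and ends at x 77 mm.
- backstop_top (a point): Middle of the backstop's top edge, 72 mm above the mat. With the board's lower edge at the foot of the slope, the board leans here at about 60 degrees, its raised edge about 19 mm beyond this point and 32 mm higher, overhanging the back.
- heatsink (a point): Centre of the finned aluminium heat sink on the large board, 12 mm thick (x), 95 mm wide (y), 16 mm tall, 22 mm inside the board's -x edge, the edge that faces the robot at the start.
- header (a point): Centre of the black pin-header strip flush with the board's -x edge, 6 mm thick (x), 90 mm wide (y), 6 mm tall, so that this edge is 9 mm high in all. Pushing this edge low, with the fingertips within 5 mm of the mat, makes the far edge ride up the backstop.
- capacitors (a point): Midway between the tops of two black capacitors on the large board, 16 mm tall, 16 mm across, 36 mm to either side of here, near its +x corners. All else on the board is lower.
- corner_a (a point): Corner of the large board at its -x, +y (half-way through its thickness).
- corner_b (a point): Corner of the large board at its -x, -y.
- corner_c (a point): Corner of the large board at its +x, +y.
- corner_d (a point): Corner of the large board at its +x, -y.
- mat: Fixed grey rubber mat, 540 by 860 mm, 2 mm thick, under the board and the backstop: its top lies 2 mm above the white table top. Origin: centre of its underside.
- spool: Bystander: black spool of solder standing on end, 52 mm across, 40 mm tall. Origin: centre of its underside.
- jar: Bystander: amber jar with a white cap, 42 mm across, 55 mm tall. Origin: centre of its underside.
- spring: Bystander: steel coil spring standing on end, 25 mm across, 52 mm tall. Origin: centre of its underside.
- driver: Bystander: blue-handled screwdriver lying on the table to the left. Origin: its middle.
- small_board: Bystander: small green board, 60 by 45 mm, lying on the table to the right. Origin: centre of its underside.
- cup: Bystander: grey open cup, 68 mm across, 50 mm tall, on the table to the left. Origin: centre of its underside.
Mind the look-alikes: they are no part of the job. Of the things like the board, leave any that is orange, pink or red; of the rest the larger one is meant.

How it is judged:
By the outcome, as a careful person would: the job done as asked, in the order asked, and still so for the second after the job is handed in, with the robot touching nothing.
It also fails if it takes over 54 s, if anything falls off the work surface, if the arm or the gripper's body presses on something with over 40 N, if the wrist force passes 120 N, or if a joint passes its speed limit or range.

### The arm

A 7-joint arm with a two-finger parallel gripper is mounted at the origin on the work surface. World frame = base frame: x ahead of the robot, y to its left, z up, the work surface at z = 0. Lengths are in m, angles in rad, forces in N, time in s.
With the tool pointing down it reaches from about 0.425 to 0.875 m from the base axis. Payload 4.7 kg.
Tool frame: the origin (TCP) lies midway between the tips of the shut fingers; the grasp point (between the pads) lies 19 mm behind it (ctrl.grip_point_offset is the distance from the TCP to the grasp point, in m); z points along the fingers, y is the line along which they close (so a half turn about z gives the same grasp; the last joint's range is limited). The gripper opens to 87 mm and grips with 3 to 60 N. Pads are 19 mm wide; open, the fingers measure 117 mm over their backs; the gripper's body (75 mm by 190 mm) begins 51 mm behind the grasp point.
Start: joints at [-1.129, 0.321, -0.07, 1.45, 0.023, 1.371, -0.057], TCP at [0.27, 0.591, 0.223] pointing down, gripper open.
Joint ranges: [-2.86, 2.86], [-0.3, 2.09], [-1.38, 1.24], [0.06, 2.45], [-1.56, 4.7], [0.09, 2.05], [-2.69, 2.69]. Speed limits (rad/s): [2.57, 2.57, 3.14, 3.14, 3.14, 3.14, 3.14].

### API

Orientations are given as a rotation vector (axis times angle).
In Python, from bench import ctrl gives the robot as it stands.
- The arm moves only by the tool move_arm, never from a script. Its argument "increments" is text: rows parted by semicolons, each of 7 numbers parted by spaces: the shift along the world's x, y, z in mm, then the turn, a rotation vector about the world's x, y, z in degrees, then the closure in counts, from 0 (fully open) to 255 (shut). A call has exactly 8 rows; each row shifts and turns the commanded pose from where the row before left it; what a row does not reach is not made up. A row lasts 1/12 s, in which the tool goes at most 41.7 mm and 7.16 degrees, less where a joint would pass 70% of its speed; a pose out of reach is approached as far as the arm can. A call with a gripper value outside its range is refused whole. The fingers move at their own pace and stop on an object; "grip_force" is the grip in N (left out, the last holds). Time passes only in rows, so rows that do not move let the fingers close, or fill a call up. It gives the time, the measured TCP pose, the force, the opening and the grip force at its end, in the units of the state.
- ctrl.get_state(): the state, without advancing time (a new reading comes with each control period).
- ctrl.get_image(name): name is "scene" or "top" or "wrist"; returns a dict with "frame" (400x640x3 uint8, red, green, blue), "depth" (400x640 float32, m along the optical axis (not along the pixel's ray), 0 where there is no reading), "fx", "fy", "cx", "cy" (pixels), "position" and "orientation" of the camera in the world. Camera axes: x right, y down, z forward; pixel columns grow to the right and rows downward; lengths in m; the calibration is good to about 2 mm. A picture is of the moment at which its call begins.
- ctrl.close_job(): hands the job in; it is judged then, once.
Trained networks look in a picture, given as the dict that the camera call returned (one of the last four; its "shot" number tells which), for a name from the list of things; names that differ only in an ending like _2 or _b are one class to them, and where a whole thing is asked for, a point or a joint stands for the part that bears it (a point fixed in the world has none). Each returns a list of dicts, best first, with "score" (0 to 1); they miss things now and then, are a little off and sometimes report something else, mostly with a low value. They report only what shows in the picture. A call takes as long as a camera call. They do not tell look-alikes from the thing itself.
- ctrl.find_in(target, picture): "centre" ([x, y, z] in m, in world coordinates, good to about 4 mm: the middle of the surface that is visible of it).
- ctrl.silhouettes(target, picture): "region" (400x640 bool, what is visible of it).
The state is a dict: "time": time; "joint_positions": joint angles; "qd": joint speeds; "joint_torque": joint torques, N m; "position": TCP position; "tool_rot": TCP orientation; "ft_force": force on the tool from outside, world axes, zero at the start; "torque": the same for the moment, N m; "grip_width": opening from 0.0 (shut) to 1.0 (fully open); "grip_force": force on a finger pad.
Only numpy, scipy, OpenCV 4.12 (cv2) and the standard library are available. Lean on these libraries where they do the work, as an engineer would, in place of code of your own. Each camera call takes 0.05 s, during which the arm holds its last target. There are 200 camera calls.

## Working session

There is one attempt and no reset: what is moved stays moved. The work goes in short steps, Python scripts to look and compute and a tool call to move; the robot and the scene stay as the last step left them, time stands still between calls to the robot, and variables do not carry over. Pictures are saved under pics/ and viewed, at most 10 in all, crops included, and the job is handed in when it is done.

Besides the shell and the picture viewer there is one more tool, called after ">>>" by a JSON object that holds its "name" and its "arguments". move_arm: Moves the arm, as the interface text tells. Its arguments: {"type":"object","properties":{"increments":{"type":"string"},"grip_force":{"type":"number"}},"required":["increments"]}

```bash
mkdir -p pics
cat > h.py <<'E'
import numpy as np, cv2
from scipy.spatial.transform import Rotation as R
from bench import ctrl
def rot(p):
    o=np.array(p["orientation"],float)
    return o if o.shape==(3,3) else R.from_rotvec(o).as_matrix() if o.size==3 else R.from_quat(o).as_matrix()
def cloud(p):
    d=p["depth"];v,u=np.mgrid[:400,:640]
    c=np.stack([(u-p["cx"])*d/p["fx"],(v-p["cy"])*d/p["fy"],d],-1)
    w=c@rot(p).T+np.array(p["position"]); w[d==0]=np.nan; return w
def save(p,n): cv2.imwrite("pics/"+n,cv2.cvtColor(p["frame"],cv2.COLOR_RGB2BGR))
E
python3 - <<'E'
from h import *
s=ctrl.get_state();print(s["time"],s["position"],s["tool_rot"],s["grip_width"])
for n in("top","scene"):
    p=ctrl.get_image(n);save(p,n+"0.png");print(n,p["position"],p["orientation"])
    for t in ["board","backstop","backstop_top","heatsink","header","capacitors","corner_a","corner_b","corner_c","corner_d","spool","jar","spring","cup"]:
        print(t,[(np.round(r["centre"],3).tolist(),round(r["score"],2)) for r in ctrl.find_in(t,p)])
E
```

```text
0.0 [0.26947909 0.59085664 0.22141286] [-0.6667681  -3.06969326  0.00314024] 1.002586263480576
top [0.24427915 0.04083486 1.58591491] [-2.10868479  2.1473829  -0.18383566]
board [([0.446, 0.313, 0.002], 0.94), ([0.589, 0.18, 0.001], 0.93), ([0.435, -0.255, 0.003], 0.85), ([0.507, 0.014, 0.008], 0.83), ([0.655, -0.319, 0.001], 0.76)]
backstop [([0.63, -0.018, 0.02], 0.71), ([0.372, 0.517, 0.02], 0.54)]
backstop_top [([0.631, -0.015, 0.016], 0.89)]
heatsink [([0.656, -0.317, 0.003], 0.95), ([0.444, 0.313, 0.007], 0.78), ([0.503, 0.012, 0.005], 0.72), ([0.433, -0.255, 0.005], 0.57), ([0.589, 0.18, 0.004], 0.56)]
header [([0.503, 0.009, 0.005], 0.79), ([0.588, 0.181, 0.004], 0.78), ([0.437, -0.254, 0.003], 0.73), ([0.437, 0.313, 0.0], 0.72), ([0.554, -0.164, 0.044], 0.3)]
capacitors [([0.657, -0.318, 0.009], 0.95), ([0.505, 0.012, 0.007], 0.85), ([0.432, -0.252, 0.002], 0.81), ([0.442, 0.312, 0.002], 0.74), ([0.586, 0.183, 0.002], 0.64), ([0.481, 0.16, 0.042], 0.35)]
corner_a [([0.654, -0.319, 0.006], 0.93), ([0.447, 0.311, 0.005], 0.86), ([0.59, 0.182, 0.003], 0.82), ([0.506, 0.013, 0.0
[... 1731 characters left out ...]
0.006], 0.65), ([0.597, 0.185, 0.001], 0.62), ([0.441, -0.251, 0.006], 0.62)]
corner_b [([0.663, -0.312, 0.007], 0.97), ([0.512, 0.021, 0.007], 0.67), ([0.447, 0.314, 0.006], 0.65), ([0.597, 0.185, 0.001], 0.62), ([0.441, -0.251, 0.006], 0.62)]
corner_c [([0.663, -0.312, 0.007], 0.97), ([0.512, 0.021, 0.007], 0.67), ([0.447, 0.314, 0.006], 0.65), ([0.597, 0.185, 0.001], 0.62), ([0.441, -0.251, 0.006], 0.62)]
corner_d [([0.663, -0.312, 0.007], 0.97), ([0.512, 0.021, 0.007], 0.67), ([0.447, 0.314, 0.006], 0.65), ([0.597, 0.185, 0.001], 0.62), ([0.441, -0.251, 0.006], 0.62)]
spool [([0.565, -0.158, 0.044], 0.47)]
jar [([0.442, -0.117, 0.049], 0.63)]
spring [([0.489, 0.162, 0.033], 0.66)]
cup []
```

View pics/top0.png

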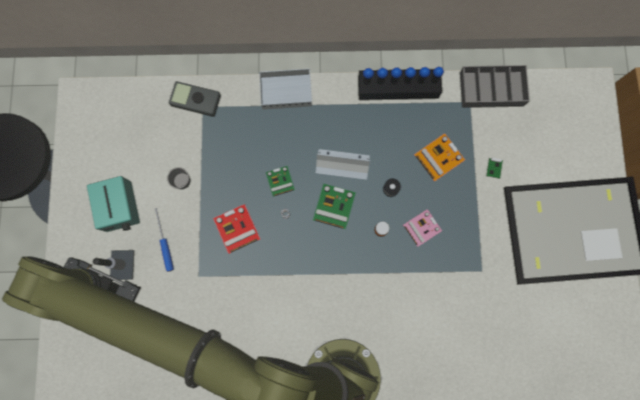

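View pics/scene0.png

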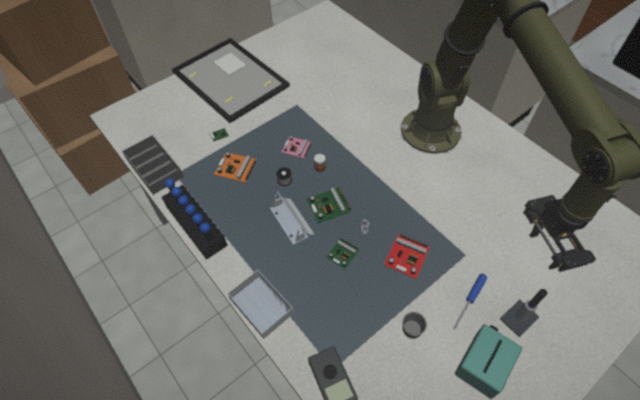

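Candidates in the top picture are large green (335,206), small green (280,180), red (237,228), orange (440,156) and pink (423,227). Only the larger green one, right in front of the backstop, fits. I'll confirm it in a crop and measure it.

Run:
```python
from h import *
def plane(p,uv,z):
    uv=np.atleast_2d(uv).astype(float)
    d=np.c_[(uv[:,0]-p["cx"])/p["fx"],(uv[:,1]-p["cy"])/p["fy"],np.ones(len(uv))]@rot(p).T
    o=np.array(p["position"]);return o+d*((z-o[2])/d[:,2])[:,None]
for n in("top","scene"):
    p=ctrl.get_image(n);w=cloud(p)
    if n=="top":
        c=cv2.resize(p["frame"][130:250,260:420],None,fx=5,fy=5,interpolation=cv2.INTER_CUBIC);cv2.imwrite("pics/crop0.png",c[...,::-1])
    for t,ref in(("board",(.51,.016)),("backstop",(.635,-.015)),("spool",(.56,-.16)),("jar",(.43,-.12)),("spring",(.485,.16))):
        rs=ctrl.silhouettes(t,p)
        for r in rs:
            m=r["region"];v,u=np.nonzero(m);P=plane(p,np.c_[u,v],.005)
            if np.hypot(*(np.median(P[:,:2],0)-ref))<.04:
                q=cv2.minAreaRect(P[:,:2].astype(np.float32)*1000)
                print(n,t,round(r["score"],2),m.sum(),np.round(q[0]),np.round(q[1]),round(q[2],1),np.round(np.nanpercentile(w[m][:,2],[5,50,95]),3))
    m=(abs(w[...,0]-.63)<.08)&(abs(w[...,1]+.015)<.12)&(w[...,2]>.055)&(w[...,2]<.09)
    if m.sum()>5: 
        q=w[m];k=np.polyfit(q[:,1],q[:,0],1);print(n,"ridge",m.sum(),q.mean(0).round(3),q.min(0).round(3),q.max(0).round(3),np.degrees(np.arctan(k[0])).round(1))
```

```text
top board 0.69 1345 [508.  15.] [107. 124.] 72.0 [-0.     0.007  0.022]
top backstop 0.69 1234 [641. -14.] [164.  77.] 81.1 [0.002 0.022 0.071]
top spool 0.55 278 [ 562. -164.] [53. 61.] 87.9 [0.002 0.04  0.046]
top jar 0.67 161 [ 433. -128.] [40. 43.] 88.0 [0.018 0.055 0.061]
top ridge 218 [ 0.641 -0.015  0.066] [ 0.625 -0.093  0.055] [0.666 0.062 0.082] 8.7
scene board 0.87 946 [506.  16.] [108. 121.] 73.5 [0.    0.007 0.022]
scene backstop 0.8 1001 [640. -22.] [180.  75.] 81.5 [0.    0.007 0.053]
scene spool 0.77 237 [ 552. -172.] [80. 50.] 59.4 [0.002 0.038 0.045]
scene jar 0.62 188 [ 416. -142.] [78. 39.] 51.1 [0.008 0.046 0.059]
scene ridge 60 [ 0.647 -0.009  0.071] [ 0.631 -0.093  0.057] [0.672 0.068 0.078] 8.3
```

View pics/crop0.png

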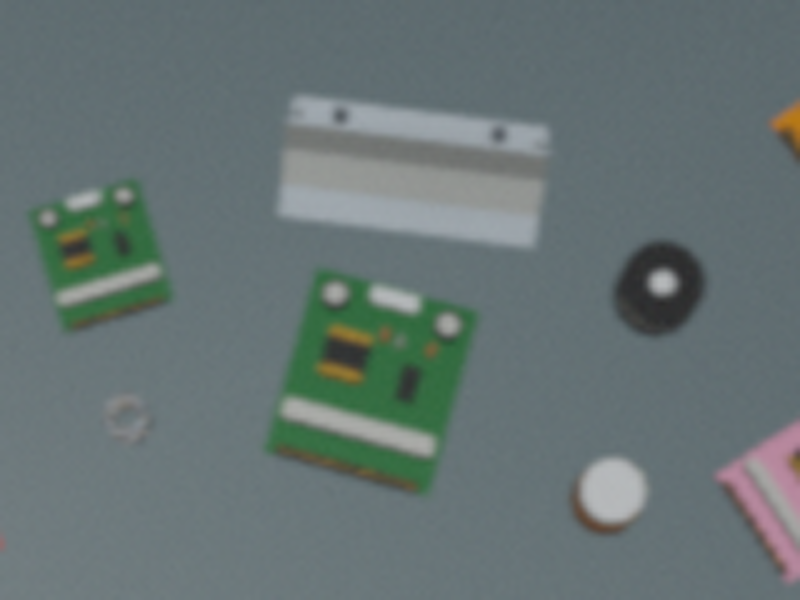

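The crop confirms it: large green board around crop pixel (375,380), capacitors towards the backstop and header strip at the lower edge. Board yaw is about -17°, backstop yaw about -8.7°, and the foot of the slope is near (0.603,-0.008). I'll move over to the near side of the board.

>>> {"name": "move_arm", "arguments": {"increments": "5 -20 0 0 0 1 0;10 -36 -4 0 0 1 20;10 -36 -4 0 0 1 40;10 -36 -4 0 0 1 60;10 -36 -4 0 0 1 90;10 -36 -4 0 0 1 90;10 -36 -4 0 0 1 90;10 -36 -4 0 0 1 90"}}

```text
time: 2.77
position: [0.345, 0.3176, 0.1946]
tool_rot: [0.45, 3.109, 0.001]
ft_force: [1.4, 0.0, 0.1]
grip_width: 0.665
grip_force: 0.0
```

>>> {"name": "move_arm", "arguments": {"increments": "10 -36 -4 0 0 1 90;10 -36 -4 0 0 1 90;10 -36 -4 0 0 1 90;10 -36 -4 0 0 1 90;10 -36 -4 0 0 1 90;10 -36 -4 0 0 1 90;10 -36 -4 0 0 1 90;10 -36 -4 0 0 1 90"}}

```text
time: 3.43
position: [0.425, 0.0297, 0.1628]
tool_rot: [0.232, 3.132, 0.002]
ft_force: [0.7, 0.5, -0.6]
grip_width: 0.647
grip_force: 0.0
```

Run:
```python
from h import *
p=ctrl.get_image("wrist");save(p,"w1.png");w=cloud(p);print(ctrl.get_state()["position"],p["position"])
hsv=cv2.cvtColor(p["frame"],cv2.COLOR_RGB2HSV)
g=((hsv[...,0]>45)&(hsv[...,0]<85)&(hsv[...,1]>90)).astype(np.uint8)
n,l,st,_=cv2.connectedComponentsWithStats(g)
for i in np.argsort(-st[1:,4])[:3]+1:
    m=l==i;P=w[m];P=P[np.isfinite(P[:,0])];q=cv2.minAreaRect((P[:,:2]*1000).astype(np.float32));print(st[i],q,np.median(P[:,2]))
```

```text
[0.42625601 0.02159165 0.16237643] [0.34326671 0.04257946 0.32515159]
[ 269  238   95   47 2488] ((463.9701232910156, 19.3309326171875), (107.51266479492188, 148.8037567138672), 80.90180969238281) 0.004965159831198218
[ 273  205   98   35 1263] ((465.2379150390625, 24.939411163330078), (105.18274688720703, 35.64482116699219), 75.8760986328125) 0.0050635580331782615
[ 53 346   2   6   7] ((399.238037109375, -45.64621353149414), (0.7097348570823669, 2.601853609085083), 45.40974044799805) 0.24976775347096455
```

View pics/w1.png

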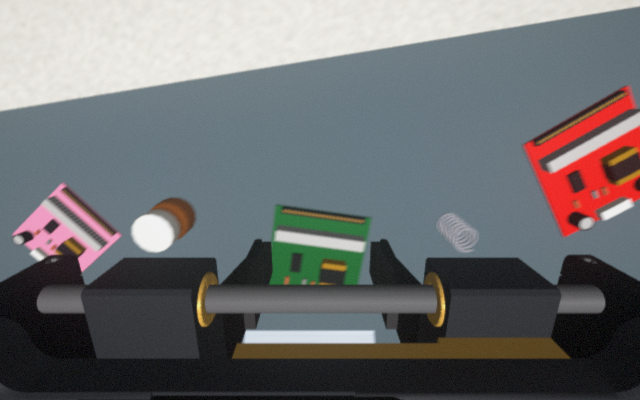

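Run:
```python
from h import *
s=ctrl.get_state();print(s["time"],s["position"],s["ft_force"])
p=ctrl.get_image("wrist")
def plane(uv,z):
    d=rot(p)@np.array([(uv[0]-p["cx"])/p["fx"],(uv[1]-p["cy"])/p["fy"],1]);o=np.array(p["position"]);return (o+d*(z-o[2])/d[2]).round(4)
for uv in[(277,206),(371,218),(273,238),(369,250)]:print(uv,plane(uv,.005))
print(ctrl.get_state()["position"])
```

```text
3.4833 [0.42625601 0.02159165 0.16237643] [ 0.33050561 -6.84427927 -0.47273534]
(277, 206) [ 0.4383 -0.0275  0.005 ]
(371, 218) [0.4675 0.0708 0.005 ]
(273, 238) [ 0.4742 -0.0392  0.005 ]
(369, 250) [0.5051 0.0644 0.005 ]
[0.42553211 0.02539283 0.16257925]
```

>>> {"name": "move_arm", "arguments": {"increments": "0 -2 0 0 0 0 90;0 -2 -30 0 0 0 90;0 0 -30 0 0 0 90;0 0 -30 0 0 0 90;0 0 -30 0 0 0 90;0 0 -22 0 0 0 90;0 0 -10 0 0 0 90;0 0 0 0 0 0 90"}}

```text
time: 4.2
position: [0.4227, 0.0282, 0.0087]
tool_rot: [-0.23, -3.129, 0.002]
ft_force: [-0.5, 0.1, 0.0]
grip_width: 0.646
grip_force: 0.0
```

>>> {"name": "move_arm", "arguments": {"increments": "0 0 0 0 0 0 90;0 0 0 0 0 0 90;0 0 -2 0 0 0 90;0 0 0 0 0 0 90;0 0 0 0 0 0 90;0 0 0 0 0 0 90;0 0 0 0 0 0 90;0 0 0 0 0 0 90"}}

```text
time: 4.87
position: [0.4248, 0.0274, 0.0087]
tool_rot: [0.233, 3.133, 0.0]
ft_force: [-0.0, 0.3, -0.6]
grip_width: 0.647
grip_force: 0.0
```

>>> {"name": "move_arm", "arguments": {"increments": "0 0 -2 0 0 0 90;0 0 -1.5 0 0 0 90;5.9 -0.9 0 0 0 0 90;5.9 -0.9 0 0 0 0 90;5.9 -0.9 0 0 0 0 90;5.9 -0.9 0 0 0 0 90;5.9 -0.9 0 0 0 0 90;5.9 -0.9 0 0 0 0 90"}}

```text
time: 5.53
position: [0.4607, 0.0218, 0.005]
tool_rot: [-0.233, -3.133, 0.0]
ft_force: [-2.3, 0.3, 0.3]
grip_width: 0.645
grip_force: 0.9
```

>>> {"name": "move_arm", "arguments": {"increments": "5.9 -0.9 0 0 0 0 90;5.9 -0.9 0 0 0 0 90;5.9 -0.9 0 0 0 0 90;5.9 -0.9 0 0 0 0 90;0 0 0 0 0 0 90;0 0 0 0 0 0 90;0 0 0 0 0 0 90;0 0 0 0 0 0 90"}}

```text
time: 6.2
position: [0.4842, 0.0184, 0.0054]
tool_rot: [0.233, 3.132, 0.0]
ft_force: [0.3, -0.4, -0.6]
grip_width: 0.646
grip_force: 0.0
```

Run:
```python
from h import *
p=ctrl.get_image("top");c=cv2.resize(p["frame"][130:250,260:420],None,fx=5,fy=5,interpolation=cv2.INTER_CUBIC)
q=ctrl.get_image("scene");d=cv2.resize(q["frame"][160:270,250:400],None,fx=5,fy=5)[:550,:750]
cv2.imwrite("pics/p2.png",cv2.resize(np.hstack([c,cv2.resize(d,(800,600))]),(800,300))[...,::-1]);print(ctrl.get_state()["position"])
for n,im in(("t",p),("s",q)):
    w=cloud(im);hsv=cv2.cvtColor(im["frame"],cv2.COLOR_RGB2HSV)
    m=(hsv[...,0]>45)&(hsv[...,0]<85)&(hsv[...,1]>80)&(abs(w[...,1])<.1)&(w[...,0]>.42)
    P=w[m];print(n,m.sum(),np.percentile(P,[2,50,98],axis=0).round(3).tolist(),np.linalg.lstsq(np.c_[P[:,:2],np.ones(len(P))],P[:,2],rcond=None)[0].round(2))
```

```text
[0.48394582 0.0184794  0.00531309]
t 17 [[0.521, 0.006, 0.007], [0.613, 0.036, 0.014], [0.617, 0.056, 0.393]] [-4.16  0.54  2.55]
s 437 [[0.501, -0.034, 0.002], [0.556, 0.018, 0.01], [0.612, 0.07, 0.017]] [ 0.08 -0.   -0.04]
```

View pics/p2.png

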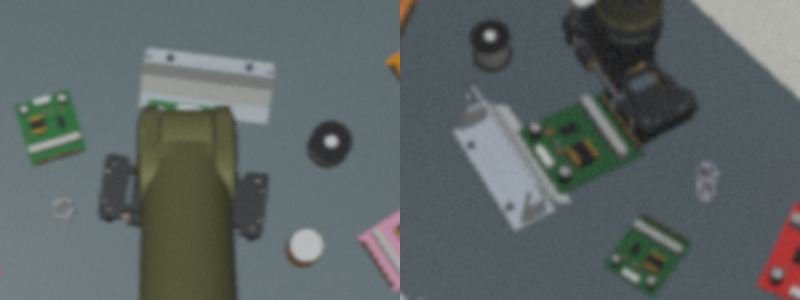

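The board is square to the backstop (its far edge sits at the slope, right half, pixel (535,140)). I'll push on up the slope.

>>> {"name": "move_arm", "arguments": {"increments": "5.9 -0.9 0 0 0 0 90;5.9 -0.9 0 0 0 0 90;5.9 -0.9 0 0 0 0 90;5.9 -0.9 0 0 0 0 90;5.9 -0.9 0 0 0 0 90;5.9 -0.9 0 0 0 0 90;5.9 -0.9 0 0 0 0 90;5.9 -0.9 0 0 0 0 90"}}

```text
time: 6.97
position: [0.5292, 0.0115, 0.0041]
tool_rot: [-0.232, -3.128, 0.0]
ft_force: [-1.9, 0.1, -1.9]
grip_width: 0.646
grip_force: 1.3
```

```bash
cat > chk.py <<'E'
from h import *
print(ctrl.get_state()["position"])
q=ctrl.get_image("scene");w=cloud(q);hsv=cv2.cvtColor(q["frame"],cv2.COLOR_RGB2HSV)
m=(hsv[...,0]>45)&(hsv[...,0]<85)&(hsv[...,1]>80)&(abs(w[...,1])<.1)&(w[...,0]>.42)
P=w[m];a=np.radians(-8.7);d=P[:,:2]-[.603,-.008];xb=d@[np.cos(a),np.sin(a)];yb=d@[-np.sin(a),np.cos(a)]
k=np.linalg.lstsq(np.c_[xb,yb,np.ones(len(P))],P[:,2],rcond=None)[0]
print(m.sum(),"xb",np.percentile(xb,[2,98]).round(3),"yb",np.percentile(yb,[2,98]).round(3),"z",np.percentile(P[:,2],[2,98]).round(3),"slope",k.round(3),np.degrees(np.arctan(k[0])).round(1))
import sys
if len(sys.argv)>1: cv2.imwrite("pics/"+sys.argv[1],cv2.resize(q["frame"][140:290,230:430],(800,600))[...,::-1])
E
python3 chk.py
```

```text
[0.52917974 0.01146014 0.004107  ]
215 xb [-0.055  0.032] yb [-0.031  0.067] z [0.01  0.068] slope [0.66  0.01  0.046] 33.4
```

>>> {"name": "move_arm", "arguments": {"increments": "5.9 -0.9 0 0 0 0 90;5.9 -0.9 0 0 0 0 90;5.9 -0.9 0 0 0 0 90;5.9 -0.9 0 0 0 0 90;5.9 -0.9 0 0 0 0 90;4.9 -0.8 0 0 0 0 90;0 0 0 0 0 0 90;0 0 0 0 0 0 90"}}

```text
time: 7.68
position: [0.5663, 0.0057, 0.0054]
tool_rot: [0.233, 3.131, -0.0]
ft_force: [0.3, 0.4, 0.0]
grip_width: 0.645
grip_force: 0.0
```

```bash
python3 chk.py s3.png
```

```text
[0.56629135 0.00571102 0.00538653]
73 xb [-0.018  0.05 ] yb [-0.029  0.065] z [0.009 0.093] slope [ 1.185 -0.002  0.031] 49.8
```

View pics/s3.png

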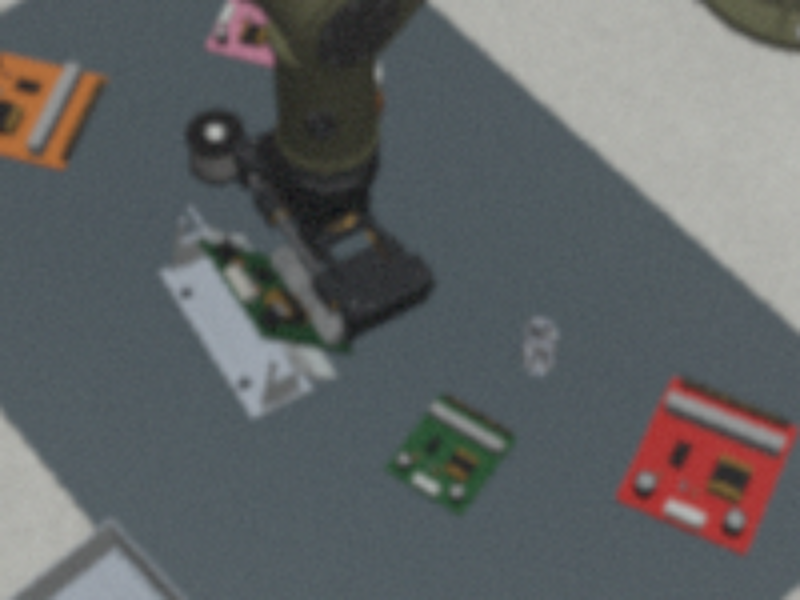

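The board is leaning at about 50° on the backstop (green at (270,300)), with the bystanders untouched. I'll push the last ~18 mm.

>>> {"name": "move_arm", "arguments": {"increments": "4 -0.6 0 0 0 0 90;4 -0.6 0 0 0 0 90;4 -0.6 0 0 0 0 90;3 -0.5 0 0 0 0 90;2 -0.3 0 0 0 0 90;1 -0.2 0 0 0 0 90;0 0 0 0 0 0 90;0 0 0 0 0 0 90"}}

```text
time: 8.4
position: [0.5835, 0.003, 0.0051]
tool_rot: [0.233, 3.132, -0.0]
ft_force: [-1.5, 0.2, -0.0]
grip_width: 0.649
grip_force: 0.4
```

```bash
python3 chk.py; python3 -c "
from h import *
print(ctrl.get_state()['ft_force'])"
```

```text
[0.58353991 0.00300559 0.00514694]
22 xb [0.019 0.051] yb [0.001 0.064] z [0.042 0.099] slope [1.71  0.004 0.011] 59.7
[-0.26654602 -0.20847455  0.12859237]
```

Board leans at 60°. Next: retreat, rise, and go over behind the backstop.

>>> {"name": "move_arm", "arguments": {"increments": "-5 0.8 0 0 0 0 90;-12 1.8 0 0 0 0 90;-12 1.8 0 0 0 0 90;-11 1.6 15 0 0 0 90;0 0 40 0 0 0 90;0 0 40 0 0 0 90;0 0 40 0 0 0 90;0 0 40 0 0 0 90"}}

```text
time: 9.12
position: [0.543, 0.0089, 0.1824]
tool_rot: [0.234, 3.131, 0.001]
ft_force: [1.2, -0.4, 0.0]
grip_width: 0.646
grip_force: 0.0
```

>>> {"name": "move_arm", "arguments": {"increments": "0 0 20 0 0 0 90;20 -2 0 0 0 0 90;30 -3 0 0 0 0 90;30 -3 0 0 0 0 90;30 -3 0 0 0 0 90;30 -4 0 0 0 0 90;15 -2 0 0 0 0 90;0 0 0 0 0 0 90"}}

```text
time: 9.78
position: [0.7006, -0.0086, 0.1992]
tool_rot: [0.234, 3.131, -0.003]
ft_force: [-1.3, -0.3, 0.1]
grip_width: 0.645
grip_force: 0.0
```

```bash
python3 chk.py s4.png
```

```text
[ 0.70058367 -0.00858549  0.19916652]
19 xb [0.019 0.051] yb [0.034 0.063] z [0.043 0.099] slope [1.7   0.061 0.009] 59.5
```

View pics/s4.png

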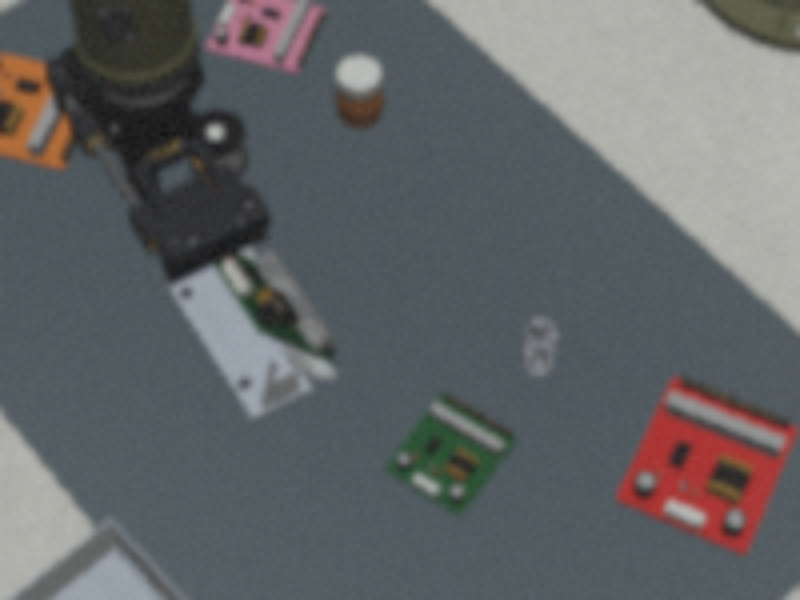

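The board still leans at ~60° ((275,300)), and the gripper is behind it. I'll descend to z ≈ 0.09 and push back.

>>> {"name": "move_arm", "arguments": {"increments": "0 0 -20 0 0 0 90;0 0 -30 0 0 0 90;0 0 -30 0 0 0 90;0 0 -20 0 0 0 90;0 0 -9 0 0 0 90;0 0 0 0 0 0 90;0 0 0 0 0 0 90;0 0 0 0 0 0 90"}}

```text
time: 10.5
position: [0.6994, -0.0079, 0.0935]
tool_rot: [0.233, 3.13, 0.001]
ft_force: [0.2, 0.3, 0.3]
grip_width: 0.645
grip_force: 0.0
```

>>> {"name": "move_arm", "arguments": {"increments": "-5 0.8 0 0 0 0 90;-5 0.8 0 0 0 0 90;-5 0.8 0 0 0 0 90;-5 0.8 0 0 0 0 90;-5 0.8 0 0 0 0 90;-5 0.8 0 0 0 0 90;-5 0.8 0 0 0 0 90;-5 0.8 0 0 0 0 90"}}

```text
time: 11.17
position: [0.6579, -0.0014, 0.0913]
tool_rot: [0.233, 3.133, 0.0]
ft_force: [-0.9, 0.2, 0.8]
grip_width: 0.649
grip_force: 0.2
```

```bash
python3 chk.py
```

```text
[ 0.65787161 -0.0013798   0.091256  ]Traceback (most recent call last):
  File "chk.py", line 7, in <module>
    print(m.sum(),"xb",np.percentile(xb,[2,98]).round(3),"yb",np.percentile(yb,[2,98]).round(3),"z",np.percentile(P[:,2],[2,98]).round(3),"slope",k.round(3),np.degrees(np.arctan(k[0])).round(1))
                       ~~~~~~~~~~~~~^^^^^^^^^^^
    return _quantile_unchecked(
        a, q, axis, out, overwrite_input, method, keepdims, weights)
    return _ureduce(a,
                    func=_quantile_ureduce_func,
    ...<5 lines>...
                    overwrite_input=overwrite_input,
                    method=method)
    r = func(a, **kwargs)
    result = _quantile(arr,
                       quantiles=q,
    ...<2 lines>...
                       out=out,
                       weights=wgt)
    slices_having_nans = np.isnan(arr[-1, ...])
                                  ~~~^^^^^^^^^
IndexError: index -1 is out of bounds for axis 0 with size 0
```

>>> {"name": "move_arm", "arguments": {"increments": "-5 0.8 0 0 0 0 90;-5 0.8 1 0 0 0 90;-5 0.8 1 0 0 0 90;-5 0.8 1 0 0 0 90;-5 0.8 1 0 0 0 90;-5 0.8 1 0 0 0 90;-5 0.8 1 0 0 0 90;-5 0.8 1 0 0 0 90"}}

```text
time: 11.88
position: [0.6177, 0.005, 0.0982]
tool_rot: [0.233, 3.133, 0.0]
ft_force: [0.1, 0.1, 0.1]
grip_width: 0.647
grip_force: 0.0
```

Run:
```python
from h import *
q=ctrl.get_image("scene");cv2.imwrite("pics/s5.png",cv2.resize(q["frame"][140:290,230:430],(800,600))[...,::-1])
```

```text
(no output)
```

View pics/s5.png

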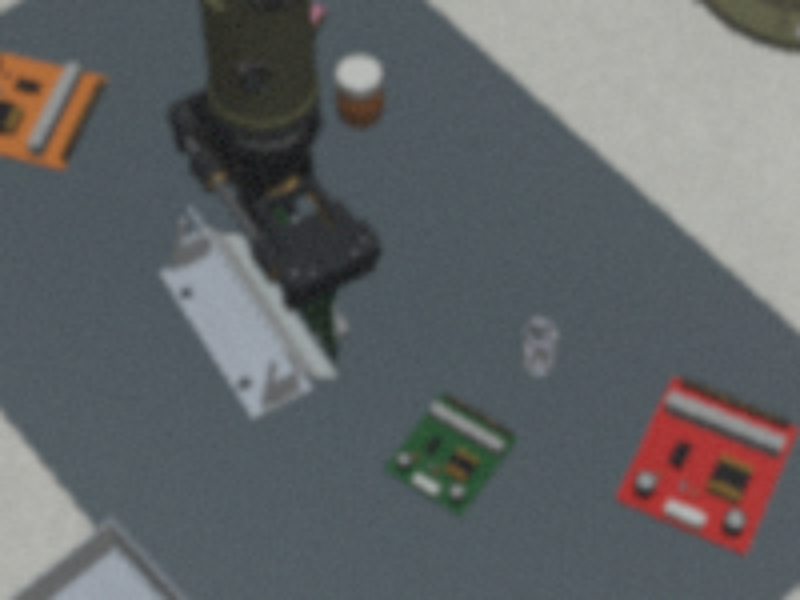

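The board is about vertical now ((325,325), solder side visible). I'll keep pushing gently past the tipping point.

>>> {"name": "move_arm", "arguments": {"increments": "-4 0.6 0 0 0 0 90;-4 0.6 0 0 0 0 90;-4 0.6 0 0 0 0 90;-4 0.6 0 0 0 0 90;-4 0.6 0 0 0 0 90;-4 0.6 0 0 0 0 90;-4 0.6 0 0 0 0 90;0 0 0 0 0 0 90"}}

```text
time: 12.6
position: [0.5895, 0.0093, 0.0981]
tool_rot: [-0.233, -3.132, -0.001]
ft_force: [0.3, 0.2, 0.0]
grip_width: 0.647
grip_force: 0.0
```

```bash
python3 chk.py s6.png
```

```text
[0.58946996 0.0093436  0.09805115]
518 xb [-0.136  0.011] yb [-0.022  0.101] z [0.014 0.172] slope [0.214 0.446 0.025] 12.1
```

View pics/s6.png

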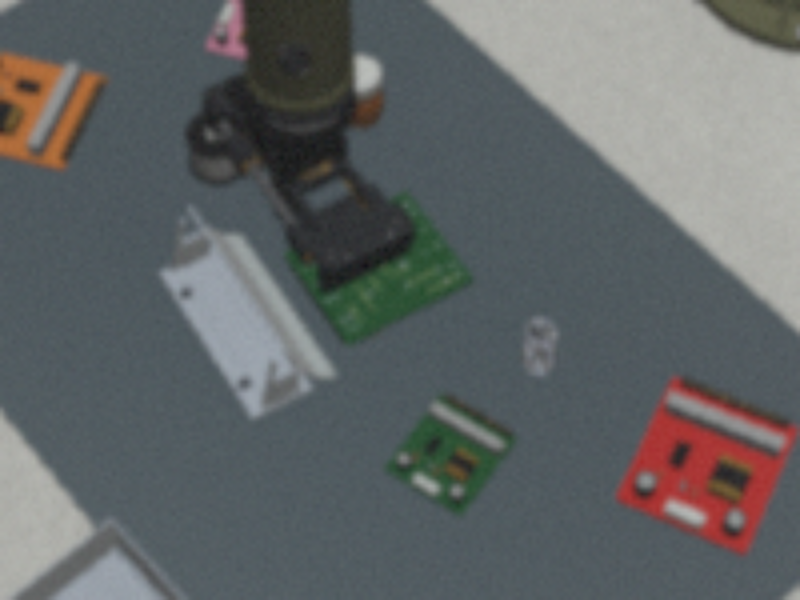

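The board lies flipped, solder side up, at (385,270). I'll lift off and check that it is level.

>>> {"name": "move_arm", "arguments": {"increments": "0 0 20 0 0 0 90;0 0 30 0 0 0 90;0 0 30 0 0 0 90;30 0 20 0 0 0 90;30 0 0 0 0 0 90;30 0 0 0 0 0 90;30 0 0 0 0 0 90;0 0 0 0 0 0 90"}}

```text
time: 13.32
position: [0.7141, 0.0097, 0.1953]
tool_rot: [0.231, 3.133, -0.003]
ft_force: [-1.7, 0.9, -0.8]
grip_width: 0.646
grip_force: 0.0
```

>>> {"name": "move_arm", "arguments": {"increments": "0 0 0 0 0 0 90;0 0 0 0 0 0 90;0 0 0 0 0 0 90;0 0 0 0 0 0 90;0 0 0 0 0 0 90;0 0 0 0 0 0 90;0 0 0 0 0 0 90;0 0 0 0 0 0 90"}}

```text
time: 13.98
position: [0.7102, 0.0093, 0.1984]
tool_rot: [0.233, 3.133, 0.001]
ft_force: [0.1, -0.7, -0.0]
grip_width: 0.643
grip_force: 0.0
```

Run:
```python
from h import *
q=ctrl.get_image("scene");w=cloud(q);hsv=cv2.cvtColor(q["frame"],cv2.COLOR_RGB2HSV)
m=(hsv[...,0]>45)&(hsv[...,0]<85)&(hsv[...,1]>80)&(w[...,2]<.06)&(abs(w[...,1]-.03)<.09)&(w[...,0]>.44)&(w[...,0]<.62)
P=w[m];k=np.linalg.lstsq(np.c_[P[:,:2],np.ones(len(P))],P[:,2],rcond=None)[0]
print(m.sum(),np.median(P,0).round(4),"tilt deg",np.degrees(np.arctan(k[:2])).round(2),cv2.minAreaRect((P[:,:2]*1000).astype(np.float32)),ctrl.get_state()["position"],ctrl.get_state()["ft_force"])
```

```text
873 [0.5319 0.0209 0.0207] tilt deg [0.32 0.03] ((525.2352905273438, 22.385272979736328), (106.92872619628906, 127.40178680419922), 83.11759185791016) [0.71020186 0.00925161 0.19831183] [ 0.0780742  -0.67371409  0.27824629]
```

The board is level, its solder side 19 mm above the mat, and the robot is clear of it. Handing in.

```bash
python3 -c "
from bench import ctrl
print(ctrl.close_job())"
```

```text
the job is handed in; nothing more can be done
None
```

The large green board now lies flat and level on its components, solder side up, in front of the backstop; no other object was touched, and I handed the job in at about 14 s of the 54 s allowed.

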